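# Open the finishing-oil tin and park its safety cap

### The arm

A 6-joint arm with a two-finger parallel gripper is mounted at the origin on the work surface. World frame = base frame: x ahead of the robot, y to its left, z up, the work surface at z = 0. Lengths are in m, angles in degrees, forces in N, time in s.
With the tool pointing down it reaches from about 0.35 to 0.875 m from the base axis. Payload 4.2 kg.
Tool frame: the origin (TCP) lies between the finger pads, 19 mm behind the fingertips; this is the grasp point; z points along the fingers, y is the line along which they close (so a half turn about z gives the same grasp; the last joint's range is limited). The gripper opens to 87 mm and grips with 3 to 60 N. Pads are 19 mm wide; open, the fingers measure 117 mm over their backs; the gripper's body (75 mm by 190 mm) begins 51 mm behind the grasp point.
Start: joints at [88.957, 22.042, 0.453, 0, -68.411, -14.817], TCP at [0.171, 0.601, 0.241] pointing down, gripper open.
Joint ranges: [-179.83, 179.83], [-69.29, 118.12], [-61.27, 80.66], [-181.25, 117.63], [-171.15, -9.14], [-177.46, 177.46]. Speed limits (degrees/s): [159.86, 159.86, 180, 180, 180, 180].

### API

Orientations are given as a 3x3 rotation matrix whose columns are the frame's x, y, z axes.
In Python, from station import sense, capture, finish_job, search_frame, masks_of gives the robot as it stands.
- The arm moves only by the tool drive_tool, never from a script. Its argument "rows" is a list of rows, each a list of 7 numbers: the opening in per cent of the stroke, from 0 (shut) to 100 (fully open), then the shift along the world's x, y, z in mm, then the turn, a rotation vector about the world's x, y, z in rad. In form: [[fingers, dx, dy, dz, wx, wy, wz], ...]. A call has 1 to 5 rows; each row shifts and turns the commanded pose from where the row before left it; what a row does not reach is not made up. A row lasts 1/12 s, in which the tool goes at most 41.7 mm and 7.16 degrees, less where a joint would pass 70% of its speed; a pose out of reach is approached as far as the arm can. A call is refused whole if a number of a shift passes 41.7 or a number of a turn 0.125, either way. A call with a gripper value outside its range is refused whole. The fingers move at their own pace and stop on an object; the grip force is fixed at half the most. Time passes only in rows, so rows that do not move let the fingers close. It gives the time, the measured TCP pose, the force, the opening and the grip force at its end, in the units of the state.
- sense(): the state, without advancing time (a new reading comes with each control period).
- capture(name): name is "side" or "top"; returns a dict with "frame" (480x640x3 uint8, red, green, blue), "z_map" (480x640 float32, m along the optical axis (not along the pixel's ray), 0 where there is no reading), "fx", "fy", "cx", "cy" (pixels), "distortion" ([k1, k2, p1, p2, k3] as OpenCV has them; the pictures are not rectified), "R" (3x3) and "t" (3): a world point X has camera coordinates R X + t. Camera axes: x right, y down, z forward; pixel columns grow to the right and rows downward; lengths in m; the calibration is good to about 2 mm. A picture is of the moment at which its call begins.
- finish_job(): hands the job in; it is judged then, once.
Trained networks look in a picture, given as the dict that the camera call returned (one of the last four; its "shot" number tells which), for a name from the list of things; names that differ only in an ending like _2 or _b are one class to them, and where a whole thing is asked for, a point or a joint stands for the part that bears it (a point fixed in the world has none). Each returns a list of dicts, best first, with "p" (0 to 1); they miss things now and then, are a little off and sometimes report something else, mostly with a low value. They report only what shows in the picture. A call takes as long as a camera call. They do not tell look-alikes from the thing itself.
- search_frame(label, picture): "xy" ([column, row] in pixels, amid what is visible of it).
- masks_of(label, picture): "region" (480x640 bool, what is visible of it) and "xy" ([column, row] in pixels, amid what is visible of it).
The state is a dict: "time_s": time; "joints": joint angles; "joint_velocities": joint speeds; "effort": joint torques, N m; "tcp_pos": TCP position; "ee_rot": TCP orientation; "wrist_force": force on the tool from outside, world axes, zero at the start; "moment": the same for the moment, N m; "gripper_width": opening from 0.0 (shut) to 1.0 (fully open); "gripper_force": force on a finger pad.
Only numpy, scipy, OpenCV 4.12 (cv2) and the standard library are available. Lean on these libraries where they do the work, as an engineer would, in place of code of your own. Each camera call takes 0.05 s, during which the arm holds its last target. There are 200 camera calls.

### The job

Open the tin of finishing oil: press its spring-loaded safety cap down as far as it goes, turn it anticlockwise while it is held down, and lift it off. Then set the cap gently, upright, on the drip cup, its stem hanging inside and the cap sitting flat on the rim. Do not force the cap (keep below 35 N on tin or cup) and leave the carved elephant, the mallet and the brush where they are.

Things in the scene. Friction and masses are not known exactly. Their poses are not given: they have to be found in the camera images.
- can: Square metal tin, 90 x 90 mm, 100 mm tall, in a 118 mm square, 40 mm high wooden carrier; fixed, does not move. Origin at the centre of its underside, z up. On its top stands a round steel neck, outer diameter 52 mm, its mouth 130 mm above the origin. The cap locks in it like a bayonet: two lugs under a 4 mm flange in the mouth.
- neck (a point): Centre of the tin neck's mouth, on its axis, 130 mm above the bench. A spring in the neck pushes the cap up: 6 N at rest and 0.4 N more per mm of press. Once the lugs are in line with the notches the spring lifts the cap about 9 mm and it can be pulled out.
- notch (a point): One of the flange's two notches, on facing sides (17 mm from the neck's axis, hidden under the cap). The lugs leave through them when the cap is turned 65 degrees anticlockwise (from above) from locked, give or take 5; a rigid stop ends the turn at about 71 degrees. The cap cannot be turned clockwise.
- lock (a point): Point on the neck's axis where the locked cap's stem ends, 120 mm up. At the start safety teeth let the cap turn only about 4 degrees. The press that frees the lugs differs from tin to tin, 4 to 14 mm, unseen; 1.5 mm deeper (5.5 to 15.5 mm) they meet a rigid floor, felt as a sudden rise of force above the spring's. They slide on the floor while turned.
- cap: Black plastic safety cap, 60 to 110 g, locked on the tin. Origin at the bottom of its stem, on its axis, z up; its x axis starts along the tin's x axis. Stem diameter 24 mm, from 0 to 27 mm up; at its foot two lugs, 6 mm thick, 9 mm wide, 39 mm over both along x. Half a turn makes no difference.
- cap_disc (a point): Top centre of the cap's round disc, 33 mm above the cap's origin. Disc: diameter 66 mm, from 27 to 33 mm above the origin, with a 3 mm thick skirt hanging from its edge down to 11 mm (inner diameter 60 mm).
- cap_grip (a point): Point inside the upright grip bar on top of the cap, on the axis, 55 mm above the cap's origin, 4 mm below the bar's top. The bar is 56 mm long along the cap's x, 18 mm wide along its y, and rises 26 mm from the disc. Put the TCP here, fingers closing along the cap's y.
- drip_cup: Open round metal cup, fixed, on an 80 mm square wooden foot. Origin at the centre of its underside, z up. Outer diameter 52 mm, inner 46 mm, rim 80 mm above the origin, 60 mm deep. With the cap seated, the underside of its disc lies on the rim, the skirt outside, the cap's origin 53 mm above the cup's; any yaw.
- cup_rim (a point): Centre of the drip cup's mouth, 80 mm above the bench.
- elephant: Carved elephant of pale wood, about 115 x 50 x 80 mm, loose, standing on the bench beyond the work; not to be disturbed. Origin under its middle.
- mallet: Wooden carver's mallet, 220 mm long, head 56 mm in diameter, loose, lying to one side of the work; not to be disturbed. Origin on the bench under the handle, x towards the head.
- brush: Flat brush with a wooden handle lying on the bench on the other side of the work, loose; not to be disturbed. Origin under its middle, handle towards -x.
Not all that is in view belongs to the job. Leave any purple look-alike of the cap alone.

How it is judged (in metres and radians):
On the way, in this order (a step that is already met when the one before it is completed fails the run):
1. the cap is pressed down at least 3 mm against its spring while still locked (z of cap in the frame of can below 0.117 m and angle between the x axis of cap and the x axis of can, either way round below 0.3 rad), for 0.1 s.
2. the cap, still in the neck, is turned more than 0.85 rad past the safety teeth (z of cap in the frame of can below 0.131 m and horizontal distance between cap and neck below 0.008 m and angle between the x axis of cap and the x axis of can, either way round above 0.85 rad), for 0.1 s.
3. the cap is lifted off the tin, its stem above the neck (z of cap in the frame of can above 0.14 m), for 0.1 s.
At the end, for the whole second after the job is handed in: The cap rests upright and still on the drip cup, flat on the rim: centred within 5 mm, no more than 2.5 mm above its seat, tilted less than 4 degrees (horizontal distance between cap and cup_rim below 0.005 m and z of cap in the frame of drip_cup between 0.05 and 0.0555 m and angle between cap's own z axis and vertical below 0.07 rad and linear speed of cap below 0.02 m/s); the robot touches nothing.
It fails at once if the cap is forced: more than 35 N between cap and tin (contact force between cap and can above 35 N).
It fails at once if the cap is dropped or jammed on the cup: more than 35 N between them (contact force between cap and drip_cup above 35 N).
It fails at once if the elephant is moved more than 20 mm (distance of elephant from where it was at the start of the episode above 0.02 m).
It fails at once if the mallet is moved more than 20 mm (distance of mallet from where it was at the start of the episode above 0.02 m).
It fails at once if the brush is moved more than 20 mm (distance of brush from where it was at the start of the episode above 0.02 m).
It also fails if it takes over 72 s, if anything falls off the work surface, if the arm or the gripper's body presses on something with over 40 N, if the wrist force passes 120 N, or if a joint passes its speed limit or range.

## Working session

There is one attempt and no reset: what is moved stays moved. The work goes in short steps, Python scripts to look and compute and a tool call to move; the robot and the scene stay as the last step left them, time stands still between calls to the robot, and variables do not carry over. Pictures are saved under pics/ and viewed, at most 10 in all, crops included, and the job is handed in when it is done.

Besides the shell and the picture viewer there is one more tool, called after ">>>" as name([rows], argument=value, ...), one row to a line, values as JSON. drive_tool: Moves the arm, as the interface text tells. Its arguments: {"type":"object","properties":{"rows":{"type":"array"}},"required":["rows"]}

```bash
mkdir -p pics; cat > h.py <<'E'
import numpy as np, cv2
from station import *
def pts(c,mask=None):
    z=c["z_map"]; m=(z>0) if mask is None else (mask&(z>0))
    v,u=np.nonzero(m)
    K=np.array([[c["fx"],0,c["cx"]],[0,c["fy"],c["cy"]],[0,0,1.]])
    n=cv2.undistortPoints(np.c_[u,v].astype(float)[:,None],K,np.array(c["distortion"]))[:,0]
    d=z[v,u]; P=np.c_[n*d[:,None],d]
    return (P-np.array(c["t"]))@np.array(c["R"]),np.c_[u,v]
def save(c,n): cv2.imwrite("pics/"+n,c["frame"][:,:,::-1])
E
python3 - <<'E'
from h import *
for n in("top","side"):
    c=capture(n); save(c,n+"0.png")
    C=-np.array(c["R"]).T@np.array(c["t"]); print(n,C.round(3),c["fx"])
    for l in("cap","can","drip_cup","elephant","mallet","brush"):
        for r in masks_of(l,c)[:3]:
            P,_=pts(c,r["region"]); print(l,round(r["p"],2),np.round(r["xy"]),r["region"].sum(),np.median(P,0).round(3),np.percentile(P,2,axis=0).round(3),np.percentile(P,98,axis=0).round(3))
s=sense();print(s["wrist_force"],s["gripper_width"],s["ee_rot"])
E
```

```text
top [0.546 0.015 1.532] 607.483078827504
cap 0.9 [332. 268.] 519 [ 0.569 -0.014  0.037] [ 0.542 -0.042  0.028] [0.598 0.013 0.064]
cap 0.87 [386. 329.] 548 [ 0.434 -0.148  0.036] [ 0.403 -0.178  0.026] [ 0.461 -0.12   0.064]
cap 0.81 [390. 261.] 727 [ 0.593 -0.145  0.156] [ 0.563 -0.18   0.101] [ 0.625 -0.118  0.184]
can 0.6 [277. 292.] 1031 [0.513 0.12  0.018] [0.47  0.078 0.01 ] [0.556 0.163 0.083]
can 0.58 [378. 265.] 1770 [ 0.585 -0.127  0.048] [ 0.532 -0.208  0.001] [ 0.652 -0.086  0.149]
drip_cup 0.6 [279. 292.] 1015 [0.514 0.121 0.018] [0.472 0.079 0.01 ] [0.556 0.164 0.083]
elephant 0.88 [328. 197.] 763 [0.749 0.    0.069] [ 0.705 -0.038  0.004] [0.792 0.038 0.081]
mallet 0.57 [167. 292.] 1359 [0.516 0.382 0.047] [0.381 0.358 0.029] [0.584 0.421 0.062]
brush 0.61 [475. 299.] 1018 [ 0.508 -0.368  0.018] [ 0.394 -0.39   0.005] [ 0.582 -0.351  0.027]
side [0.161 0.682 0.981] 526.2027943014211
cap 0.91 [350. 187.] 649 [ 0.588 -0.14   0.155] [ 0.563 -0.162  0.132] [ 0.624 -0.118  0.181]
cap 0.9 [329. 179.] 350 [ 0.708 -0.255  0.036] [ 0.686 -0.275  0.01 ] [ 0.734 -0.231  0.063]
ca
[... 163 characters left out ...]
 [ 0.638 -0.086  0.117]
drip_cup 0.58 [322. 311.] 1422 [0.507 0.133 0.022] [0.469 0.082 0.005] [0.551 0.165 0.08 ]
elephant 0.71 [264. 228.] 713 [0.743 0.012 0.065] [ 0.704 -0.031  0.005] [0.796 0.038 0.078]
mallet 0.79 [247. 407.] 2237 [0.51  0.388 0.041] [0.377 0.358 0.023] [0.582 0.425 0.057]
brush 0.61 [417. 188.] 644 [ 0.505 -0.366  0.017] [ 0.391 -0.392  0.005] [ 0.58  -0.353  0.023]
brush 0.52 [348. 221.] 2333 [ 0.572 -0.111  0.056] [ 0.53  -0.2    0.005] [ 0.638 -0.086  0.116]
[-0.19980454  0.70819493  0.49034031] 1.0028933068796466 [[ 9.61928725e-01 -2.73300433e-01 -2.40584225e-05]
 [-2.73300431e-01 -9.61928724e-01  6.96402162e-05]
 [-4.21751889e-05 -6.04137472e-05 -9.99999997e-01]]
```

```bash
python3 - <<'E'
from h import *
c=capture("top"); d=capture("side")
a=cv2.resize(c["frame"][200:350,250:450],(600,450),interpolation=cv2.INTER_CUBIC)
b=cv2.resize(d["frame"][140:290,290:490],(600,450),interpolation=cv2.INTER_CUBIC)
cv2.imwrite("pics/crop1.png",np.vstack([a,b])[:, :, ::-1][::1])
cv2.imwrite("pics/crop1.png",cv2.resize(np.hstack([a,b])[:,:,::-1],(800,300)))
for n,k in(("top",c),("side",d)):
    P,uv=pts(k)
    def box(x0,x1,y0,y1,z0,z1): return P[(P[:,0]>x0)&(P[:,0]<x1)&(P[:,1]>y0)&(P[:,1]<y1)&(P[:,2]>z0)&(P[:,2]<z1)]
    for nm,B in(("bar",box(.54,.65,-.2,-.09,.172,.19)),("disc",box(.54,.65,-.2,-.09,.148,.159)),("carrier",box(.5,.7,-.25,-.05,.034,.046)),("tintop",box(.5,.7,-.25,-.05,.094,.106)),("rim",box(.45,.57,.07,.18,.074,.087)),("foot",box(.45,.57,.07,.18,.008,.026))):
        (x,y),(w,h),t=cv2.minAreaRect((B[:,:2]*1000).astype(np.float32)); q,r=cv2.minEnclosingCircle((B[:,:2]*1000).astype(np.float32))
        print(n,nm,len(B),"rect",round(x),round(y),round(w),round(h),round(t,1),"circ",np.round(q,1),round(r,1),"mean",B.mean(0).round(4))
E
```

```text
top bar 206 rect 593 -148 56 18 11.1 circ [ 593.2 -149.3] 28.1 mean [ 0.5922 -0.1477  0.1798]
top disc 406 rect 593 -148 64 64 0.7 circ [ 592.9 -148. ] 33.1 mean [ 0.5926 -0.1463  0.1542]
top carrier 718 rect 612 -174 146 177 10.1 circ [ 612.4 -173.8] 112.5 mean [ 0.5944 -0.1444  0.0405]
top tintop 663 rect 593 -148 90 90 9.8 circ [ 593.3 -146.9] 59.9 mean [ 0.5905 -0.1422  0.1004]
top rim 82 rect 513 120 49 50 71.9 circ [513.2 121. ] 25.8 mean [0.5129 0.1202 0.0809]
top foot 926 rect 510 124 107 118 89.4 circ [507.6 127.6] 73.2 mean [0.5128 0.1204 0.0172]
side bar 164 rect 594 -151 54 24 10.1 circ [ 593.1 -148.4] 27.5 mean [ 0.5932 -0.148   0.1778]
side disc 238 rect 589 -139 63 44 23.7 circ [ 592.7 -147.4] 32.6 mean [ 0.5884 -0.1353  0.153 ]
side carrier 573 rect 613 -174 148 177 9.8 circ [ 611.4 -175.1] 113.3 mean [ 0.5757 -0.1247  0.0395]
side tintop 527 rect 593 -150 90 94 10.8 circ [ 592.1 -150.5] 61.1 mean [ 0.5824 -0.1338  0.1001]
side rim 154 rect 514 119 51 53 46.5 circ [515.4 119.1] 27.6 mean [0.5137 0.1197 0.0784]
side foot 706 rect 514 120 80 82 23.4 circ [514.1 119.7] 55.1 mean [0.5069 0.1305 0.0158]
```

View pics/top0.png

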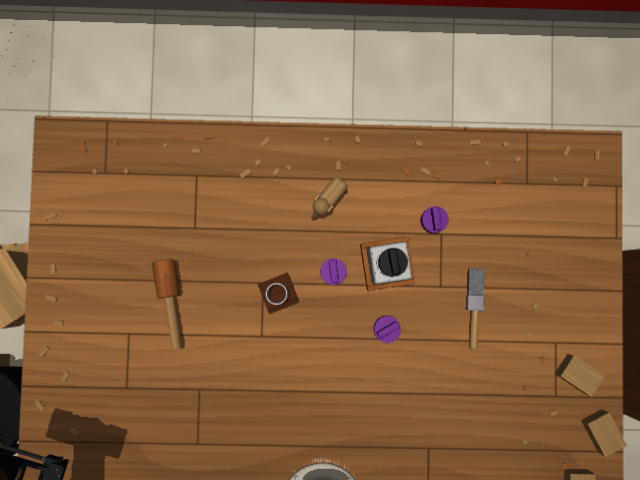

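View pics/crop1.png

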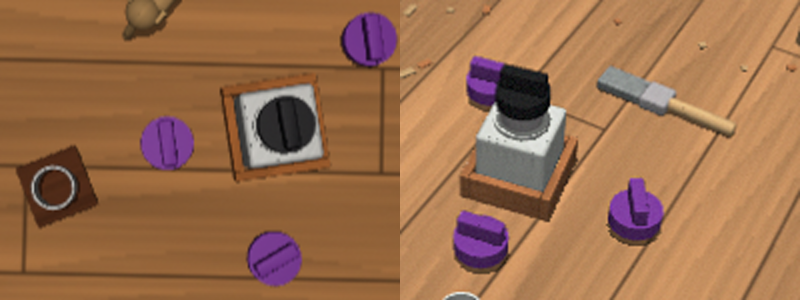

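The black cap on the tin is at (392,262) in the top view. The look-alikes are purple, at (334,271), (387,329) and (435,219). The crop confirms the black one on the neck, so that's my target: centre (0.593, -0.148), yaw about 10.3°. The cup is at (277,293), i.e. (0.5135, 0.120).

>>> drive_tool([
  [100, 17, -30, 0, 0, 0, -0.107],
  [100, 17, -30, 0, 0, 0, -0.107],
  [100, 17, -30, 0, 0, 0, -0.107],
  [100, 17, -30, 0, 0, 0, -0.107],
  [100, 17, -30, 0, 0, 0, -0.107],
])

```text
time_s: 1.22
tcp_pos: [0.2563, 0.4497, 0.2413]
ee_rot: [[0.685, -0.729, 0.0], [-0.729, -0.685, 0.0], [-0.0, -0.0, -1.0]]
wrist_force: [1.0, -0.1, 0.6]
gripper_width: 0.997
gripper_force: 0.0
```

>>> drive_tool([
  [100, 17, -30, 0, 0, 0, -0.107],
  [100, 17, -30, 0, 0, 0, -0.107],
  [100, 17, -30, 0, 0, 0, -0.107],
  [100, 17, -30, 0, 0, 0, -0.107],
  [100, 17, -30, 0, 0, 0, -0.107],
])

```text
time_s: 1.63
tcp_pos: [0.3412, 0.2997, 0.2416]
ee_rot: [[0.218, -0.976, 0.0], [-0.976, -0.218, 0.001], [-0.001, -0.001, -1.0]]
wrist_force: [0.9, 0.9, -0.1]
gripper_width: 1.002
gripper_force: 0.0
```

>>> drive_tool([
  [100, 17, -30, 0, 0, 0, -0.107],
  [100, 17, -30, 0, 0, 0, -0.107],
  [100, 17, -30, 0, 0, 0, -0.107],
  [100, 17, -30, 0, 0, 0, -0.107],
  [100, 17, -30, 0, 0, 0, -0.107],
])

```text
time_s: 2.05
tcp_pos: [0.4263, 0.1496, 0.2417]
ee_rot: [[-0.311, -0.951, 0.001], [-0.951, 0.311, 0.001], [-0.001, -0.001, -1.0]]
wrist_force: [0.6, 1.1, 0.2]
gripper_width: 1.002
gripper_force: 0.0
```

>>> drive_tool([
  [100, 17, -30, 0, 0, 0, -0.107],
  [100, 17, -30, 0, 0, 0, -0.107],
  [100, 17, -30, 0, 0, 0, -0.107],
  [100, 17, -30, 0, 0, 0, -0.107],
  [100, 17, -30, 0, 0, 0, -0.107],
])

```text
time_s: 2.47
tcp_pos: [0.5114, -0.0005, 0.2415]
ee_rot: [[-0.752, -0.659, 0.001], [-0.659, 0.752, 0.0], [-0.001, -0.0, -1.0]]
wrist_force: [0.8, 1.6, -0.3]
gripper_width: 1.0
gripper_force: 0.0
```

>>> drive_tool([
  [100, 17, -30, 0, 0, 0, -0.107],
  [100, 17, -30, 0, 0, 0, -0.107],
  [100, 17, -30, 0, 0, 0, -0.107],
  [100, 17, -30, 0, 0, 0, -0.107],
  [100, 0, 0, 0, 0, 0, 0],
])

```text
time_s: 2.88
tcp_pos: [0.5809, -0.1231, 0.2405]
ee_rot: [[-0.959, -0.285, 0.0], [-0.285, 0.959, -0.001], [0.0, -0.001, -1.0]]
wrist_force: [-0.3, 1.2, 0.2]
gripper_width: 0.998
gripper_force: 0.0
```

>>> drive_tool([
  [100, 12, -25, 0, 0, 0, -0.11],
  [100, 0, 0, -20, 0, 0, 0],
  [100, 0, 0, -20, 0, 0, 0],
  [100, 0, 0, 0, 0, 0, 0],
])

```text
time_s: 3.22
tcp_pos: [0.5882, -0.1436, 0.1969]
ee_rot: [[-0.983, -0.185, -0.008], [-0.185, 0.983, 0.002], [0.008, 0.003, -1.0]]
wrist_force: [-0.6, -0.5, -1.2]
gripper_width: 1.0
gripper_force: 0.0
```

```bash
python3 - <<'E'
from h import *
s=sense();print(s["tcp_pos"],s["joints"])
for n in("side","top"):
    c=capture(n); x,y=(310,150) if n=="side" else (350,220)
    cv2.imwrite(f"pics/n_{n}.png",cv2.resize(c["frame"][y:y+80,x:x+90],(630,560),interpolation=cv2.INTER_CUBIC)[:,:,::-1])
E
```

```text
[ 0.58819274 -0.14355762  0.19689006] [  1.53387227  22.30568396  -5.73457225  -0.12325046 -62.43644413
 -80.83875871]
```

View pics/n_side.png

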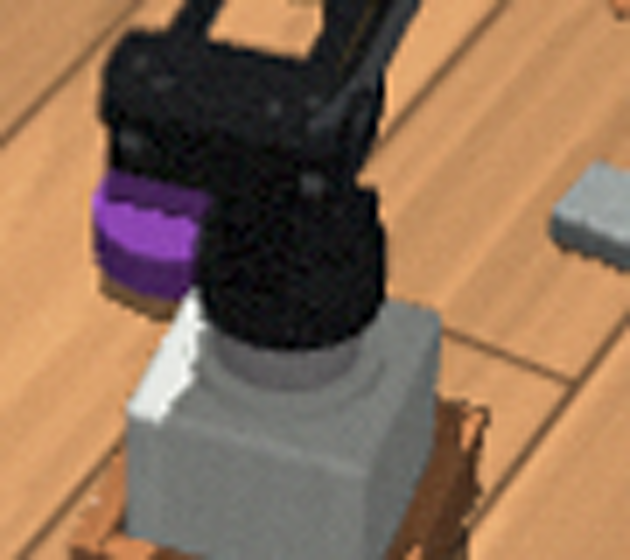

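The side crop shows the gripper straddling the black cap on the tin, with no contact. I'll check the settled pose.

>>> drive_tool([
  [100, 0, 0, 0, 0, 0, 0],
  [100, 0, 0, 0, 0, 0, 0],
])

```text
time_s: 3.48
tcp_pos: [0.5916, -0.1435, 0.203]
ee_rot: [[-0.982, -0.187, 0.003], [-0.187, 0.982, -0.0], [-0.003, -0.001, -1.0]]
wrist_force: [-0.6, -0.2, 0.7]
gripper_width: 0.996
gripper_force: 0.0
```

>>> drive_tool([
  [100, 1.4, -4.5, 0, 0, 0, -0.008],
  [100, 0, 0, -10, 0, 0, 0],
  [100, 0, 0, -10, 0, 0, 0],
  [100, 0, 0, -7, 0, 0, 0],
  [100, 0, 0, 0, 0, 0, 0],
])

```text
time_s: 3.9
tcp_pos: [0.5906, -0.1481, 0.1714]
ee_rot: [[-0.984, -0.177, -0.005], [-0.177, 0.984, 0.001], [0.005, 0.002, -1.0]]
wrist_force: [-0.1, -0.8, -0.3]
gripper_width: 0.998
gripper_force: 0.0
```

>>> drive_tool([
  [100, 0, 0, 0, 0, 0, 0],
  [100, 0, 0, 0, 0, 0, 0],
])

```text
time_s: 4.07
tcp_pos: [0.5923, -0.1484, 0.1742]
ee_rot: [[-0.984, -0.178, -0.0], [-0.178, 0.984, -0.0], [0.0, -0.0, -1.0]]
wrist_force: [0.5, -0.3, 0.3]
gripper_width: 1.002
gripper_force: 0.0
```

>>> drive_tool([
  [50, 0.5, 0, 1, 0, 0, 0],
  [30, 0, 0, 0, 0, 0, 0],
  [20, 0, 0, 0, 0, 0, 0],
  [15, 0, 0, 0, 0, 0, 0],
  [15, 0, 0, 0, 0, 0, 0],
])

```text
time_s: 4.48
tcp_pos: [0.5927, -0.1483, 0.1755]
ee_rot: [[-0.984, -0.178, 0.0], [-0.178, 0.984, 0.0], [-0.0, -0.0, -1.0]]
wrist_force: [-0.5, -0.6, 0.6]
gripper_width: 0.706
gripper_force: 0.0
```

>>> drive_tool([
  [0, 0, 0, 0, 0, 0, 0],
  [0, 0, 0, 0, 0, 0, 0],
  [0, 0, 0, 0, 0, 0, 0],
  [0, 0, 0, 0, 0, 0, 0],
  [0, 0, 0, 0, 0, 0, 0],
])

```text
time_s: 4.9
tcp_pos: [0.5927, -0.1483, 0.1752]
ee_rot: [[-0.984, -0.178, -0.0], [-0.178, 0.984, 0.0], [0.0, 0.0, -1.0]]
wrist_force: [-0.3, 0.1, 0.3]
gripper_width: 0.329
gripper_force: 0.0
```

>>> drive_tool([
  [0, 0, 0, 0, 0, 0, 0],
  [0, 0, 0, 0, 0, 0, 0],
  [0, 0, 0, 0, 0, 0, 0],
  [0, 0, 0, 0, 0, 0, 0],
])

```text
time_s: 5.23
tcp_pos: [0.5927, -0.1485, 0.1753]
ee_rot: [[-0.984, -0.178, 0.0], [-0.178, 0.984, -0.0], [-0.0, -0.0, -1.0]]
wrist_force: [0.4, -1.2, 0.1]
gripper_width: 0.206
gripper_force: 29.9
```

>>> drive_tool([
  [0, 0, 0, -1, 0, 0, 0],
  [0, 0, 0, -1, 0, 0, 0],
  [0, 0, 0, -1, 0, 0, 0],
  [0, 0, 0, 0, 0, 0, 0],
  [0, 0, 0, 0, 0, 0, 0],
])

```text
time_s: 5.65
tcp_pos: [0.5928, -0.1486, 0.1735]
ee_rot: [[-0.984, -0.178, 0.001], [-0.178, 0.984, -0.001], [-0.001, -0.001, -1.0]]
wrist_force: [-1.6, -1.1, 4.6]
gripper_width: 0.204
gripper_force: 29.9
```

>>> drive_tool([
  [0, 0, 0, -1, 0, 0, 0],
  [0, 0, 0, 0, 0, 0, 0],
  [0, 0, 0, 0, 0, 0, 0],
])

```text
time_s: 5.9
tcp_pos: [0.5929, -0.1486, 0.1727]
ee_rot: [[-0.984, -0.178, 0.001], [-0.178, 0.984, -0.001], [-0.001, -0.001, -1.0]]
wrist_force: [-1.3, -0.5, 6.2]
gripper_width: 0.205
gripper_force: 29.9
```

>>> drive_tool([
  [0, 0, 0, -1, 0, 0, 0],
  [0, 0, 0, 0, 0, 0, 0],
  [0, 0, 0, 0, 0, 0, 0],
])

```text
time_s: 6.15
tcp_pos: [0.5928, -0.1486, 0.1718]
ee_rot: [[-0.984, -0.178, 0.001], [-0.178, 0.984, -0.001], [-0.001, -0.001, -1.0]]
wrist_force: [-2.4, -0.0, 6.4]
gripper_width: 0.204
gripper_force: 29.9
```

>>> drive_tool([
  [0, 0, 0, -1, 0, 0, 0],
  [0, 0, 0, 0, 0, 0, 0],
  [0, 0, 0, 0, 0, 0, 0],
])

```text
time_s: 6.4
tcp_pos: [0.5928, -0.1486, 0.1709]
ee_rot: [[-0.984, -0.178, 0.001], [-0.178, 0.984, -0.001], [-0.001, -0.001, -1.0]]
wrist_force: [-1.7, -0.8, 7.3]
gripper_width: 0.203
gripper_force: 29.9
```

>>> drive_tool([
  [0, 0, 0, -1, 0, 0, 0],
  [0, 0, 0, 0, 0, 0, 0],
  [0, 0, 0, 0, 0, 0, 0],
])

```text
time_s: 6.65
tcp_pos: [0.5929, -0.1486, 0.17]
ee_rot: [[-0.984, -0.178, 0.001], [-0.178, 0.984, -0.001], [-0.001, -0.001, -1.0]]
wrist_force: [-1.9, -0.5, 7.6]
gripper_width: 0.2
gripper_force: 29.9
```

>>> drive_tool([
  [0, 0, 0, -1, 0, 0, 0],
  [0, 0, 0, 0, 0, 0, 0],
  [0, 0, 0, 0, 0, 0, 0],
])

```text
time_s: 6.9
tcp_pos: [0.5929, -0.1486, 0.1691]
ee_rot: [[-0.984, -0.178, 0.001], [-0.178, 0.984, -0.001], [-0.001, -0.001, -1.0]]
wrist_force: [-2.9, -1.4, 7.9]
gripper_width: 0.205
gripper_force: 29.9
```

>>> drive_tool([
  [0, 0, 0, -1, 0, 0, 0],
  [0, 0, 0, 0, 0, 0, 0],
  [0, 0, 0, 0, 0, 0, 0],
])

```text
time_s: 7.15
tcp_pos: [0.5929, -0.1486, 0.1682]
ee_rot: [[-0.984, -0.178, 0.001], [-0.178, 0.984, -0.001], [-0.001, -0.001, -1.0]]
wrist_force: [-2.4, 0.0, 7.5]
gripper_width: 0.205
gripper_force: 29.9
```

>>> drive_tool([
  [0, 0, 0, -1, 0, 0, 0],
  [0, 0, 0, 0, 0, 0, 0],
  [0, 0, 0, 0, 0, 0, 0],
])

```text
time_s: 7.4
tcp_pos: [0.5929, -0.1487, 0.1679]
ee_rot: [[-0.984, -0.179, 0.002], [-0.179, 0.984, -0.001], [-0.001, -0.002, -1.0]]
wrist_force: [-2.9, 0.2, 10.1]
gripper_width: 0.206
gripper_force: 29.9
```

>>> drive_tool([
  [0, 0, 0, -0.7, 0, 0, 0],
  [0, 0, 0, 0, 0, 0, 0],
  [0, 0, 0, 0, 0, 0, 0],
])

```text
time_s: 7.65
tcp_pos: [0.5929, -0.1487, 0.1679]
ee_rot: [[-0.984, -0.179, 0.002], [-0.179, 0.984, -0.002], [-0.002, -0.002, -1.0]]
wrist_force: [-4.6, -0.4, 13.2]
gripper_width: 0.205
gripper_force: 29.9
```

>>> drive_tool([
  [0, 0, 0, 0, 0, 0, 0.04],
  [0, 0, 0, 0, 0, 0, 0.04],
  [0, 0, 0, 0, 0, 0, 0.04],
  [0, 0, 0, 0, 0, 0, 0.04],
  [0, 0, 0, 0, 0, 0, 0.04],
])

```text
time_s: 8.07
tcp_pos: [0.5943, -0.1486, 0.1679]
ee_rot: [[-0.928, -0.373, 0.006], [-0.373, 0.928, -0.001], [-0.005, -0.003, -1.0]]
wrist_force: [0.1, 0.1, 12.1]
gripper_width: 0.206
gripper_force: 29.9
```

```bash
python3 - <<'E'
from h import *
s=sense();print(s["moment"],s["wrist_force"],s["tcp_pos"])
E
```

```text
[ 0.25628152  0.33921776 -0.08346801] [ 0.05275404  0.06324962 12.05035011] [ 0.5943499  -0.14861314  0.16793101]
```

>>> drive_tool([
  [0, 0, 0, 0, 0, 0, 0.05],
  [0, 0, 0, 0, 0, 0, 0.05],
  [0, 0, 0, 0, 0, 0, 0.05],
  [0, 0, 0, 0, 0, 0, 0.05],
  [0, 0, 0, 0, 0, 0, 0.05],
])

```text
time_s: 8.48
tcp_pos: [0.5948, -0.1484, 0.1679]
ee_rot: [[-0.807, -0.591, 0.007], [-0.591, 0.807, -0.001], [-0.005, -0.005, -1.0]]
wrist_force: [-0.1, 1.3, 9.8]
gripper_width: 0.201
gripper_force: 29.9
```

>>> drive_tool([
  [0, 0, 0, 0, 0, 0, 0.05],
  [0, 0, 0, 0, 0, 0, 0.05],
  [0, 0, 0, 0, 0, 0, 0.05],
  [0, 0, 0, 0, 0, 0, 0.05],
  [0, 0, 0, 0, 0, 0, 0.05],
])

```text
time_s: 8.9
tcp_pos: [0.5949, -0.1484, 0.1679]
ee_rot: [[-0.635, -0.772, 0.007], [-0.772, 0.635, -0.001], [-0.003, -0.006, -1.0]]
wrist_force: [-0.7, 0.8, 9.4]
gripper_width: 0.206
gripper_force: 29.9
```

>>> drive_tool([
  [0, 0, 0, 0, 0, 0, 0.05],
  [0, 0, 0, 0, 0, 0, 0.05],
  [0, 0, 0, 0, 0, 0, 0.05],
  [0, 0, 0, 0, 0, 0, 0.05],
  [0, 0, 0, 0, 0, 0, 0.05],
])

```text
time_s: 9.32
tcp_pos: [0.5951, -0.1484, 0.1679]
ee_rot: [[-0.424, -0.905, 0.007], [-0.905, 0.424, -0.001], [-0.002, -0.007, -1.0]]
wrist_force: [0.1, 1.1, 9.8]
gripper_width: 0.203
gripper_force: 29.9
```

```bash
python3 - <<'E'
from h import *
s=sense();print(s["moment"],s["wrist_force"],s["tcp_pos"])
E
```

```text
[ 0.37555127  0.00759526 -0.00948777] [0.05143128 1.05829771 9.82117412] [ 0.5950752  -0.14839677  0.16793408]
```

>>> drive_tool([
  [0, 0, 0, 0, 0, 0, 0.05],
  [0, 0, 0, 0, 0, 0, 0.05],
  [0, 0, 0, 0, 0, 0, 0.05],
  [0, 0, 0, 0, 0, 0, 0.04],
  [0, 0, 0, 0, 0, 0, 0],
])

```text
time_s: 9.73
tcp_pos: [0.5949, -0.1483, 0.1679]
ee_rot: [[-0.247, -0.969, 0.007], [-0.969, 0.247, -0.001], [-0.001, -0.007, -1.0]]
wrist_force: [-0.5, 0.5, 9.7]
gripper_width: 0.204
gripper_force: 29.9
```

```bash
python3 - <<'E'
from h import *
s=sense();print(s["moment"],s["wrist_force"],s["tcp_pos"])
E
```

```text
[ 0.38510519  0.16871387 -0.05035102] [-0.48352211  0.54365138  9.74166094] [ 0.59493041 -0.14828255  0.16791034]
```

>>> drive_tool([
  [0, 0, 0, 2, 0, 0, 0],
  [0, 0, 0, 2, 0, 0, 0],
  [0, 0, 0, 2, 0, 0, 0],
  [0, 0, 0, 2, 0, 0, 0],
  [0, 0, 0, 0, 0, 0, 0],
])

```text
time_s: 10.15
tcp_pos: [0.5948, -0.1483, 0.1746]
ee_rot: [[-0.249, -0.969, 0.006], [-0.969, 0.249, -0.001], [-0.001, -0.006, -1.0]]
wrist_force: [2.7, -0.1, 5.5]
gripper_width: 0.206
gripper_force: 29.9
```

>>> drive_tool([
  [0, 0, 0, 1, 0, 0, 0],
  [0, 0, 0, 1, 0, 0, 0],
  [0, 0, 0, 0, 0, 0, 0],
])

```text
time_s: 10.4
tcp_pos: [0.5943, -0.1483, 0.1758]
ee_rot: [[-0.249, -0.969, 0.005], [-0.969, 0.249, -0.0], [-0.001, -0.005, -1.0]]
wrist_force: [4.3, -0.1, 5.0]
gripper_width: 0.206
gripper_force: 29.9
```

>>> drive_tool([
  [0, 1, 0, 2, 0, 0, 0],
  [0, 0, 0, 2, 0, 0, 0],
  [0, 0, 0, 0, 0, 0, 0],
])

```text
time_s: 10.65
tcp_pos: [0.5938, -0.1483, 0.1788]
ee_rot: [[-0.249, -0.968, 0.0], [-0.968, 0.249, 0.0], [-0.0, -0.0, -1.0]]
wrist_force: [3.2, -0.6, 3.6]
gripper_width: 0.2
gripper_force: 29.9
```

>>> drive_tool([
  [0, 0, 0, 2, 0, 0, 0],
  [0, 0, 0, 2, 0, 0, 0],
  [0, 0, 0, 0, 0, 0, 0],
])

```text
time_s: 10.9
tcp_pos: [0.5931, -0.1483, 0.1823]
ee_rot: [[-0.25, -0.968, -0.002], [-0.968, 0.25, 0.0], [0.0, 0.002, -1.0]]
wrist_force: [3.5, -0.0, 2.6]
gripper_width: 0.204
gripper_force: 29.9
```

>>> drive_tool([
  [0, 0, 0, 3, 0, 0, 0],
  [0, 0, 0, 4, 0, 0, 0],
  [0, 0, 0, 6, 0, 0, 0],
  [0, 0, 0, 8, 0, 0, 0],
  [0, 0, 0, 10, 0, 0, 0],
])

```text
time_s: 11.32
tcp_pos: [0.5925, -0.1482, 0.2132]
ee_rot: [[-0.25, -0.968, -0.004], [-0.968, 0.25, 0.0], [0.001, 0.004, -1.0]]
wrist_force: [-0.3, 0.6, -1.3]
gripper_width: 0.209
gripper_force: 29.9
```

>>> drive_tool([
  [0, 0, 0, 8, 0, 0, 0],
  [0, 0, 0, 4, 0, 0, 0],
  [0, 0, 0, 0, 0, 0, 0],
  [0, 0, 0, 0, 0, 0, 0],
])

```text
time_s: 11.65
tcp_pos: [0.5936, -0.1482, 0.2258]
ee_rot: [[-0.249, -0.968, 0.0], [-0.968, 0.249, 0.0], [-0.0, -0.0, -1.0]]
wrist_force: [-0.5, -0.2, -1.0]
gripper_width: 0.204
gripper_force: 29.9
```

```bash
python3 - <<'E'
from h import *
c=capture("side");cv2.imwrite("pics/lift.png",cv2.resize(c["frame"][110:290,270:450],(600,600),interpolation=cv2.INTER_CUBIC)[:,:,::-1])
E
```

```text
(no output)
```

View pics/lift.png

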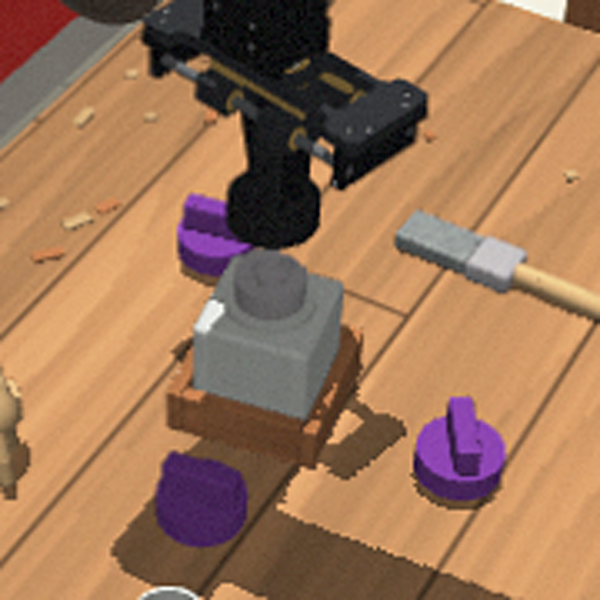

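The cap is held clear at crop (275,205), above the bare neck at (270,285). Now I'll carry it to the cup.

>>> drive_tool([
  [0, -3, 10, 0, 0, 0, 0],
  [0, -6, 19, 0, 0, 0, 0],
  [0, -6, 20, 0, 0, 0, 0],
  [0, -6, 20, 0, 0, 0, 0],
  [0, -6, 20, 0, 0, 0, 0],
])

```text
time_s: 12.12
tcp_pos: [0.5657, -0.058, 0.2249]
ee_rot: [[-0.25, -0.968, -0.001], [-0.968, 0.25, 0.0], [0.0, 0.001, -1.0]]
wrist_force: [-0.4, -0.3, -1.7]
gripper_width: 0.201
gripper_force: 29.9
```

>>> drive_tool([
  [0, -6, 20, 0, 0, 0, 0],
  [0, -6, 20, 0, 0, 0, 0],
  [0, -6, 20, 0, 0, 0, 0],
  [0, -6, 20, 0, 0, 0, 0],
  [0, -6, 20, 0, 0, 0, 0],
])

```text
time_s: 12.53
tcp_pos: [0.5356, 0.0421, 0.2251]
ee_rot: [[-0.249, -0.968, -0.001], [-0.968, 0.249, -0.0], [0.0, 0.001, -1.0]]
wrist_force: [0.3, 0.1, -0.6]
gripper_width: 0.207
gripper_force: 29.9
```

>>> drive_tool([
  [0, -6, 20, 0, 0, 0, 0],
  [0, -6, 20, 0, 0, 0, 0],
  [0, -6, 20, 0, 0, 0, 0],
  [0, -4, 12, 0, 0, 0, 0],
  [0, -1, 7, 0, 0, 0, 0],
])

```text
time_s: 12.95
tcp_pos: [0.5126, 0.1212, 0.2253]
ee_rot: [[-0.247, -0.969, -0.001], [-0.969, 0.247, -0.0], [0.0, 0.001, -1.0]]
wrist_force: [-0.2, 0.4, -0.8]
gripper_width: 0.204
gripper_force: 29.9
```

>>> drive_tool([
  [0, 0, 0, -10, 0, 0, 0],
  [0, 0, 0, -14, 0, 0, 0],
  [0, 0, 0, -10, 0, 0, 0],
  [0, 0, 0, 0, 0, 0, 0],
  [0, 0, 0, 0, 0, 0, 0],
])

```text
time_s: 13.37
tcp_pos: [0.5135, 0.1188, 0.1906]
ee_rot: [[-0.25, -0.968, -0.002], [-0.968, 0.25, -0.001], [0.002, 0.002, -1.0]]
wrist_force: [0.1, 0.8, -0.1]
gripper_width: 0.204
gripper_force: 29.9
```

```bash
python3 - <<'E'
from h import *
s=sense();print(s["tcp_pos"],s["ee_rot"])
c=capture("side");cv2.imwrite("pics/cup.png",cv2.resize(c["frame"][200:360,240:400],(600,600),interpolation=cv2.INTER_CUBIC)[:,:,::-1])
P,uv=pts(c); x,y,z=s["tcp_pos"]
zc=z-.055
# skirt outer cylinder r=33, z from zc+11 to zc+33
B=P[(np.hypot(P[:,0]-x,P[:,1]-y)<.045)&(P[:,2]>zc+.013)&(P[:,2]<zc+.030)]
from scipy.optimize import least_squares
f=least_squares(lambda p:np.hypot(B[:,0]-p[0],B[:,1]-p[1])-.033,[x,y],loss="soft_l1",f_scale=.001)
print("cap axis",f.x,len(B),"res",np.abs(f.fun).mean())
D=P[(np.hypot(P[:,0]-x,P[:,1]-y)<.04)&(P[:,2]>zc+.029)&(P[:,2]<zc+.038)]
print("disc z",np.median(D[:,2]) if len(D) else None,"exp",zc+.033)
R=P[(np.hypot(P[:,0]-.5135,P[:,1]-.12)<.035)&(P[:,2]>.03)&(P[:,2]<.077)]
R=R[(R[:,:2]-[.5135,.12])@[-.53,.85]>.01]
g=least_squares(lambda p:np.hypot(R[:,0]-p[0],R[:,1]-p[1])-.026,[.5135,.12],loss="soft_l1",f_scale=.001)
print("cup axis",g.x,len(R),np.abs(g.fun).mean())
E
```

```text
[0.51346362 0.11881528 0.19057649] [[-0.25017168 -0.96819952 -0.0019523 ]
 [-0.96819967  0.25017461 -0.0014364 ]
 [ 0.00187914  0.00153087 -0.99999706]]
cap axis [0.51405977 0.11796655] 174 res 0.0011783949523154855
disc z 0.1680414341625545 exp 0.1685764874840587
cup axis [0.51489939 0.1180374 ] 266 0.0008476449733814639
```

View pics/cup.png

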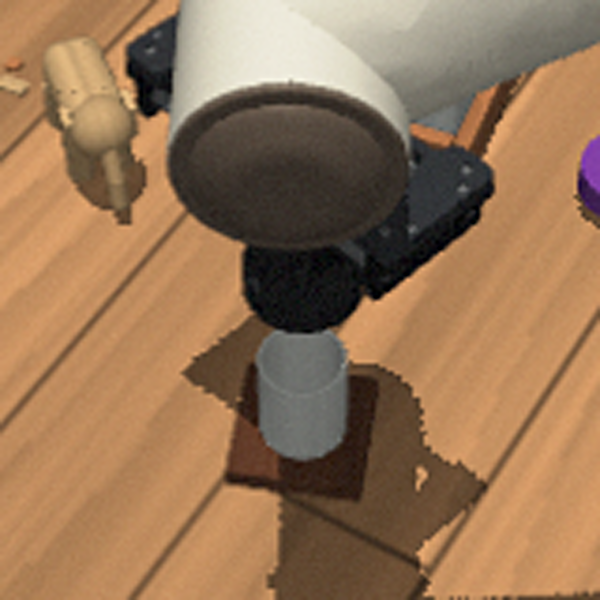

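Seen from the side, the cap at (302,290) hangs straight above the cup mouth at (302,360). The fits agree to within 1 mm, so I'll lower it.

>>> drive_tool([
  [0, 0.7, 0, -10, 0, 0, 0],
  [0, 0, 0, -14, 0, 0, 0],
  [0, 0, 0, -14, 0, 0, 0],
  [0, 0, 0, -10, 0, 0, 0],
  [0, 0, 0, -4, 0, 0, 0],
])

```text
time_s: 13.83
tcp_pos: [0.5137, 0.1192, 0.1379]
ee_rot: [[-0.25, -0.968, -0.002], [-0.968, 0.25, -0.001], [0.002, 0.002, -1.0]]
wrist_force: [0.6, 0.4, -1.3]
gripper_width: 0.207
gripper_force: 29.9
```

>>> drive_tool([
  [0, 0, 0, -2, 0, 0, 0],
  [0, 0, 0, -2, 0, 0, 0],
  [0, 0, 0, -2, 0, 0, 0],
  [0, 0, 0, -2, 0, 0, 0],
  [0, 0, 0, 0, 0, 0, 0],
])

```text
time_s: 14.25
tcp_pos: [0.5144, 0.1198, 0.1316]
ee_rot: [[-0.249, -0.968, 0.0], [-0.968, 0.249, 0.0], [-0.0, -0.0, -1.0]]
wrist_force: [-0.2, 0.5, -1.9]
gripper_width: 0.205
gripper_force: 29.9
```

>>> drive_tool([
  [0, 0, -0.8, -2, 0, 0, 0],
  [0, 0, 0, -3, 0, 0, 0],
  [0, 0, 0, -3, 0, 0, 0],
  [0, 0, 0, -3, 0, 0, 0],
  [0, 0, 0, 0, 0, 0, 0],
])

```text
time_s: 14.67
tcp_pos: [0.5139, 0.1187, 0.1197]
ee_rot: [[-0.25, -0.968, -0.001], [-0.968, 0.25, -0.001], [0.001, 0.001, -1.0]]
wrist_force: [-0.4, 0.1, -1.7]
gripper_width: 0.206
gripper_force: 29.9
```

>>> drive_tool([
  [0, 0, 0, -3, 0, 0, 0],
  [0, 0, 0, -3, 0, 0, 0],
  [0, 0, 0, -2, 0, 0, 0],
  [0, 0, 0, 0, 0, 0, 0],
  [0, 0, 0, 0, 0, 0, 0],
])

```text
time_s: 15.08
tcp_pos: [0.5143, 0.1188, 0.1124]
ee_rot: [[-0.249, -0.968, -0.0], [-0.968, 0.249, -0.0], [0.0, 0.0, -1.0]]
wrist_force: [-0.1, -0.8, -1.4]
gripper_width: 0.204
gripper_force: 29.9
```

No contact yet, about 4 mm to go.

>>> drive_tool([
  [0, 0, 0, -1, 0, 0, 0],
  [0, 0, 0, -1, 0, 0, 0],
  [0, 0, 0, -1, 0, 0, 0],
  [0, 0, 0, 0, 0, 0, 0],
  [0, 0, 0, 0, 0, 0, 0],
])

```text
time_s: 15.5
tcp_pos: [0.5143, 0.1189, 0.1095]
ee_rot: [[-0.249, -0.968, -0.0], [-0.968, 0.249, -0.0], [0.0, 0.0, -1.0]]
wrist_force: [0.2, -0.7, -0.1]
gripper_width: 0.21
gripper_force: 29.9
```

>>> drive_tool([
  [0, 0, 0, -0.7, 0, 0, 0],
  [0, 0, 0, -0.5, 0, 0, 0],
  [0, 0, 0, 0, 0, 0, 0],
  [0, 0, 0, 0, 0, 0, 0],
])

```text
time_s: 15.83
tcp_pos: [0.5143, 0.1189, 0.1083]
ee_rot: [[-0.249, -0.968, -0.0], [-0.968, 0.249, 0.0], [0.0, 0.0, -1.0]]
wrist_force: [0.6, -0.2, -1.1]
gripper_width: 0.2
gripper_force: 29.9
```

>>> drive_tool([
  [0, 0, 0, -0.6, 0, 0, 0],
  [0, 0, 0, 0, 0, 0, 0],
  [0, 0, 0, 0, 0, 0, 0],
])

```text
time_s: 16.08
tcp_pos: [0.5144, 0.1189, 0.1082]
ee_rot: [[-0.249, -0.968, 0.0], [-0.968, 0.249, -0.0], [-0.0, -0.0, -1.0]]
wrist_force: [-2.0, -0.2, 3.8]
gripper_width: 0.205
gripper_force: 29.9
```

>>> drive_tool([
  [0, 0, 0, -0.6, 0, 0, 0],
  [0, 0, 0, 0, 0, 0, 0],
  [0, 0, 0, 0, 0, 0, 0],
])

```text
time_s: 16.33
tcp_pos: [0.5144, 0.1189, 0.1082]
ee_rot: [[-0.249, -0.969, 0.0], [-0.969, 0.249, -0.0], [-0.0, -0.0, -1.0]]
wrist_force: [-2.6, -1.1, 7.4]
gripper_width: 0.21
gripper_force: 29.9
```

It's seated. I'll relieve the pressure, then release.

>>> drive_tool([
  [0, 0, 0, 0.8, 0, 0, 0],
  [0, 0, 0, 0, 0, 0, 0],
  [30, 0, 0, 0, 0, 0, 0],
  [40, 0, 0, 0, 0, 0, 0],
  [60, 0, 0, 0, 0, 0, 0],
])

```text
time_s: 16.75
tcp_pos: [0.5144, 0.1189, 0.1076]
ee_rot: [[-0.249, -0.968, -0.0], [-0.968, 0.249, -0.0], [0.0, 0.0, -1.0]]
wrist_force: [0.5, -0.3, 0.0]
gripper_width: 0.351
gripper_force: 0.0
```

>>> drive_tool([
  [80, 0, 0, 0, 0, 0, 0],
  [80, 0, 0, 0, 0, 0, 0],
  [80, 0, 0, 0, 0, 0, 0],
  [80, 0, 0, 0, 0, 0, 0],
  [80, 0, 0, 0, 0, 0, 0],
])

```text
time_s: 17.17
tcp_pos: [0.5144, 0.1189, 0.1079]
ee_rot: [[-0.249, -0.968, -0.0], [-0.968, 0.249, 0.0], [0.0, 0.0, -1.0]]
wrist_force: [-0.1, -0.1, 0.0]
gripper_width: 0.724
gripper_force: 0.0
```

>>> drive_tool([
  [80, 0, 0, 4, 0, 0, 0],
  [80, 0, 0, 10, 0, 0, 0],
  [80, 0, 0, 20, 0, 0, 0],
  [80, 0, 0, 25, 0, 0, 0],
  [80, 0, 0, 25, 0, 0, 0],
])

```text
time_s: 17.58
tcp_pos: [0.5142, 0.1187, 0.1936]
ee_rot: [[-0.249, -0.968, -0.0], [-0.968, 0.249, -0.0], [0.0, 0.0, -1.0]]
wrist_force: [0.2, -0.3, -0.1]
gripper_width: 0.799
gripper_force: 0.0
```

>>> drive_tool([
  [80, 0, 0, 25, 0, 0, 0],
  [80, 0, 0, 20, 0, 0, 0],
  [80, 0, 0, 0, 0, 0, 0],
  [80, 0, 0, 0, 0, 0, 0],
])

```text
time_s: 17.92
tcp_pos: [0.5149, 0.1192, 0.2391]
ee_rot: [[-0.249, -0.968, 0.004], [-0.968, 0.249, 0.002], [-0.003, -0.003, -1.0]]
wrist_force: [-0.3, -0.2, 0.0]
gripper_width: 0.802
gripper_force: 0.0
```

```bash
python3 - <<'E'
from h import *
from scipy.optimize import least_squares
c=capture("side");cv2.imwrite("pics/end.png",cv2.resize(c["frame"][230:370,250:390],(560,560),interpolation=cv2.INTER_CUBIC)[:,:,::-1])
P,uv=pts(c); x,y=.515,.118
near=np.hypot(P[:,0]-x,P[:,1]-y)
D=P[(near<.031)&(P[:,2]>.08)&(P[:,2]<.094)]
A=np.c_[D[:,:2]-[x,y],np.ones(len(D))]; k=np.linalg.lstsq(A,D[:,2],rcond=None)[0]; print("disc plane",k,len(D))
B=P[(near<.045)&(P[:,2]>.065)&(P[:,2]<.083)]
print(least_squares(lambda p:np.hypot(B[:,0]-p[0],B[:,1]-p[1])-.033,[x,y],loss="soft_l1",f_scale=.001).x)
T=P[(near<.04)&(P[:,2]>.107)&(P[:,2]<.118)];print("bar top",np.median(T[:,2]) if len(T) else 0)
E
```

```text
disc plane [0.00134134 0.00364032 0.08646177] 302
[0.51485484 0.11841156]
bar top 0.11130133804637515
```

View pics/end.png

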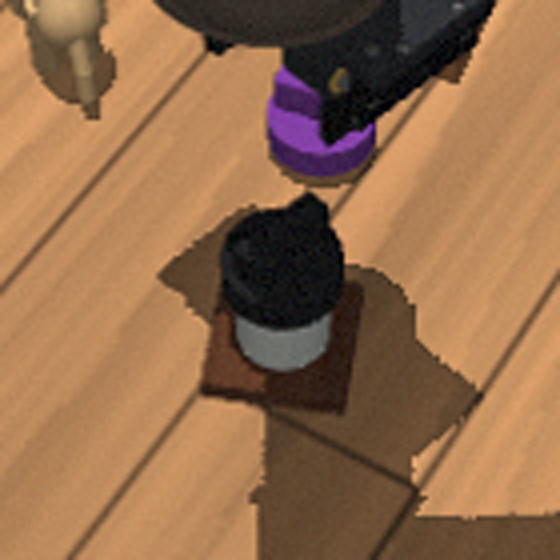

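The cap, at (282,265) in the crop, sits flat and centred on the cup. Its disc is at z = 0.086 with almost no tilt, and the gripper is clear.

```bash
python3 -c "
from station import *
print(finish_job())"
```

```text
the job is handed in; nothing more can be done
None
```

The tin is open, the cap sits flat and centred on the drip cup with the gripper clear of it, and the job was handed in at about 18 s; the hand-in returned no verdict.

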